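# Hang the rinsed filter cassettes to drain

## Task

Slide the white drip tray by its orange fin until it lies centred and square under the green stretch of the drain rail. Then lift every blue-hooked filter cassette straight up out of the interlocked row in the yellow caddy, leaving the grey blocks where they stand, and hook them all on the bare steel stretch of the rail; once all hang there, slide them along the rail, without lifting them off it, into the green stretch. Finish with all of them hanging free within the green stretch and the tray still centred and square beneath it (put it back if it gets knocked), and leave the cups alone.

Things in the scene. Friction and masses are not known exactly. Their poses are not given: they have to be found in the camera images.
- caddy: Yellow open caddy fixed to the counter, 62 x 206 mm, walls 26 mm high; origin under the third of its five places on the counter. Its y axis runs along the row; places at y = -72, -36, 0, 36, 72 mm (the middles of the pieces), floor 4 mm thick. Its opened flap (3 mm thick) lies flat on its +x side. Two or three blue-hooked cassettes and two grey blocks stand in it in any order; places may be empty.
- rail: Fixed drain rail: a round steel bar 12 mm thick along this body's y axis, axis 200 mm above the counter, on two posts at y = +240 and -240 mm (bases 90 x 30 mm, 4 mm high). Origin on the counter under the bar's middle; x axis points away from the robot (yaw within 0.15 of the world). The stretch y = -190 to -30 mm is painted green; y = -30 to +233 mm is bare steel. Cassettes are hooked from the robot's side (-x), moving to +x.
- green_mid (a point): Middle of the green stretch, on the bar's axis (rail frame x 0, y -110 mm, z 200 mm).
- tray_mid (a point): Centre of the loose white drip tray, half-way up, 9 mm above the counter; tray 110 (x) x 180 (y) x 18 mm high, 0.35 kg, slides on the counter. Belongs with this centre directly under green_mid, its y axis along the rail.
- tray_fin (a point): Centre of the tray's upright orange grip fin, on an arm on the robot's side, 112 mm from the tray centre along its -x axis and 34 mm above the counter; fin 26 (x) x 10 (y, pinch this) x 56 mm high, top 59 mm above the counter.
- cup1: Loose stainless cup, 72 mm across, 85 mm high, origin under its centre; leave alone.
- cup2: A second such cup; leave alone.
- c1_grip (a point): Centre of the upright blue grip tab on top of a filter cassette: tab 14 (x, pinch this) x 19 (y) x 40 mm high. The cassette (0.12 to 0.2 kg, 44 x 33 mm, white, 66 mm high) has its foot 132 mm below this point and its tab top 20 mm above; this point lies 6.5 mm to +y of the middle of the 33 mm; a T tongue (14 mm) on its +y side sits in the next piece's groove with about 1.5 mm play, so it comes out only straight up, free after 66 mm. May be absent.
- c1_hook (a point): Point in the same cassette's hook where the bar's axis rests when hung: 33 mm below the grip centre, 99 mm above the foot. The hook (19 mm wide along y, 18 mm inside, neck on the -x side) is open to +x through a 28 mm high mouth, from the body's top 33 mm below this point to the lip's lower edge 5 mm below it; the lip is 5 mm thick at x = +9 to +14 mm, and the hook's roof is 6 mm above this point. May be absent.
- c2_grip (a point): As c1_grip, on another such cassette of the same sizes. May be absent.
- c2_hook (a point): As c1_hook, on another such cassette of the same sizes. May be absent.
- c3_grip (a point): As c1_grip, on another such cassette of the same sizes. May be absent.
- c3_hook (a point): As c1_hook, on another such cassette of the same sizes. May be absent.
- k1_mid (a point): Centre, half-way up, of a plain grey block without hook, 44 x 33 x 66 mm with the same tongue and groove, 0.25 kg; stays in the caddy.
- k2_mid (a point): Centre, half-way up, of a plain grey block without hook, 44 x 33 x 66 mm with the same tongue and groove, 0.25 kg; stays in the caddy.

How it is judged:
By the outcome, as a careful person would: the job done as asked, in the order asked, and still so for the second after the job is handed in, with the robot touching nothing.
Of c1, c2, c3 only 2 to 3 are there at a start; the rules pass over those that are not, and their reading is None.
At some moment in a run one of tray may be knocked a few centimetres aside while the robot is not near it.
It also fails if it takes over 210 s, if anything falls off the work surface, if the arm or the gripper's body presses on something with over 40 N, if the wrist force passes 120 N, or if a joint passes its speed limit or range.

## Robot

A 6-joint arm with a two-finger parallel gripper is mounted at the origin on the work surface. World frame = base frame: x ahead of the robot, y to its left, z up, the work surface at z = 0. Lengths are in m, angles in rad, forces in N, time in s.
With the tool pointing down it reaches from about 0.275 to 1 m from the base axis. Payload 8.4 kg.
Tool frame: the origin (TCP) lies on the centre line of the jaws, within the pads' length; the fingertips stand 17 mm ahead of it and the grasp point (between the pads) lies 2 mm behind it (bot.tcp_to_tips is the z of the fingertips in the tool frame, in m); z points along the fingers, y is the line along which they close (so a half turn about z gives the same grasp; the last joint's range is limited). The gripper opens to 85 mm and grips with 20 to 120 N. Pads are 22 mm wide; open, the fingers measure 114 mm over their backs; the gripper's body (76 mm by 85 mm) begins 54 mm behind the grasp point. The pads swing forward as they close: fully open they stand 13 mm farther back than shut.
Start: joints at [-1.266, 0.353, 1.633, -0, 1.155, -0.002], TCP at [0.189, -0.596, 0.248] pointing down, gripper open.
Joint ranges: [-2.63, 2.63], [-0.92, 2.1], [0.06, 2.66], [-1.3, 4.44], [0, 2.69], [-3.02, 3.02]. Speed limits (rad/s): [2.22, 2.22, 2.79, 3.14, 3.14, 3.14].

## Interface

Orientations are given as a unit quaternion [x, y, z, w].
In Python, from workcell import bot, hand, kinematics, get_obs, vision, hand_in gives the robot as it stands. The module is installed in compiled form; this text tells all that it offers. Calls block until the motion is done:
- bot.reach(position, orientation): joint-space move of the TCP to a pose.
- bot.servo_line(position, ori=None, velocity=0.15): straight line of the TCP; ori=None keeps the orientation; velocity is the mean speed in m/s.
- bot.goto_joints(angles): joint-space move.
- hand.move_gripper(opening, strength=None): finger opening in m; strength is the grip in N (None keeps the last); returns when the fingers have stopped.
- bot.dwell(seconds).
- kinematics.solve_ik(position, orientation): joint angles nearest the present ones, or None.
- get_obs(): the state.
- vision.read_camera(name): name is "side" or "top" or "wrist"; returns a dict with "frame" (400x640x3 uint8, red, green, blue), "intrinsics" (3x3 intrinsics, pixels), "dist" ([k1, k2, p1, p2, k3] as OpenCV has them; the pictures are not rectified), "view" (4x4, takes a point from world to camera coordinates). Camera axes: x right, y down, z forward; pixel columns grow to the right and rows downward; lengths in m; the calibration is good to about 2 mm. A picture is of the moment at which its call begins. There is no depth.
A pose or a line that the arm cannot do raises bot.IKError and nothing moves.
- hand_in(): hands the job in; it is judged then, once.
The state is a dict: "time_s": time; "joint_pos": joint angles; "joint_vel": joint speeds; "joint_efforts": joint torques, N m; "position": TCP position; "orientation": TCP orientation; "wrist_force": force on the tool from outside, world axes, zero at the start; "ft_torque": the same for the moment, N m; "gripper_width": finger opening in m; "grip_force": force on a finger pad.
Only numpy, scipy, OpenCV 4.12 (cv2) and the standard library are available. Lean on these libraries where they do the work, as an engineer would, in place of code of your own. Each camera call takes 0.05 s, during which the arm holds its last target. There are 200 camera calls.

## Working session

There is one attempt and no reset: what is moved stays moved. The work goes in short steps, each a Python script; the robot and the scene stay as the last script left them, time stands still between calls to the robot, and variables do not carry over. Pictures are saved under pics/ and viewed, at most 14 in all, crops included, and the job is handed in when it is done.

```bash
mkdir -p pics; ls; python3 - <<'E'
from workcell import bot, hand, kinematics, get_obs, vision
import cv2, numpy as np
o=get_obs();print(o['time_s'],o['position'],o['orientation'],o['gripper_width'])
for n in ("top","side"):
    d=vision.read_camera(n);cv2.imwrite(f"pics/{n}0.png",d["frame"][:,:,::-1]);np.save(f"{n}0.npy",d["frame"])
    print(n,d["intrinsics"].tolist(),d["dist"],np.round(d["view"],4).tolist())
E
```

```text
pics
0.0 [ 0.1886174  -0.59536469  0.2475432 ] [ 9.88258212e-01  1.52791358e-01 -1.05391498e-04 -7.05026978e-04] 0.08557848690310528
top [[460.48035699031624, 0.0, 314.1485790846039], [0.0, 460.48035699031624, 194.5330650362567], [0.0, 0.0, 1.0]] [-0.11555237  0.          0.          0.          0.        ] [[-0.009, -0.9999, 0.0119, 0.0242], [-0.9864, 0.007, -0.1641, 0.6423], [0.164, -0.0132, -0.9864, 1.0478], [0.0, 0.0, 0.0, 1.0]]
side [[390.0230726936307, 0.0, 320.61125679261045], [0.0, 390.0230726936307, 195.6162322490675], [0.0, 0.0, 1.0]] [-0.01221192  0.          0.          0.          0.        ] [[-0.8837, -0.4681, -0.0052, 0.5719], [-0.2963, 0.5679, -0.7679, 0.2621], [0.3624, -0.6771, -0.6405, 0.7181], [0.0, 0.0, 0.0, 1.0]]
```

View pics/top0.png

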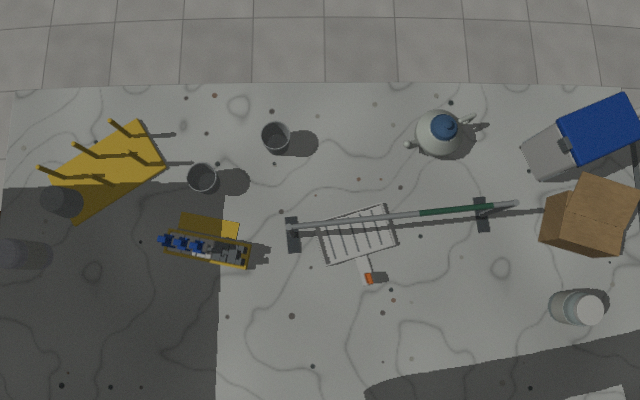

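View pics/side0.png

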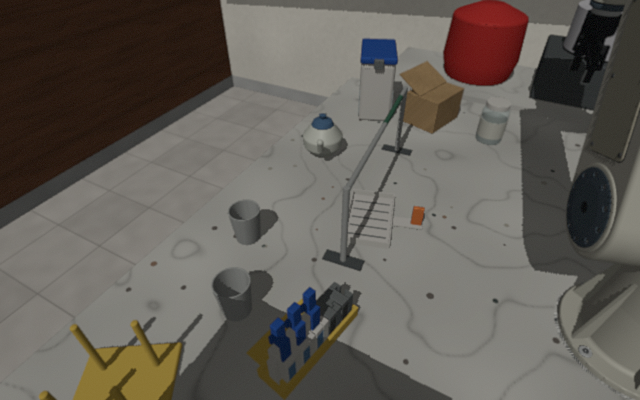

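The top view shows the rail from (292,226) to (518,203), green at its right. The tray is at (358,235) with its fin at (368,279). The caddy is at (205,245), with three blue cassettes at its left (+y) end and two grey blocks at the right. The cups are at (203,178) and (275,137). The side view agrees.

```bash
cat > h.py <<'E'
from workcell import bot, hand, kinematics, get_obs, vision, hand_in
import cv2, numpy as np
from scipy.spatial.transform import Rotation as R
def cam(n,save=None):
    d=vision.read_camera(n)
    if save: cv2.imwrite(f"pics/{save}.png",d["frame"][:,:,::-1])
    return d
def ray(d,uv):
    u=cv2.undistortPoints(np.float64(uv).reshape(-1,1,2),np.array(d["intrinsics"]),np.array(d["dist"])).reshape(-1,2)
    V=np.array(d["view"]);Rm,t=V[:3,:3],V[:3,3]
    return -Rm.T@t,np.c_[u,np.ones(len(u))]@Rm
def onz(d,uv,z):
    c,r=ray(d,uv);return c+r*((z-c[2])/r[:,2])[:,None]
def tri(ds,uvs):
    A=np.zeros((3,3));b=np.zeros(3)
    for d,uv in zip(ds,uvs):
        c,r=ray(d,[uv]);r=r[0]/np.linalg.norm(r[0]);P=np.eye(3)-np.outer(r,r);A+=P;b+=P@c
    return np.linalg.solve(A,b)
def proj(d,p):
    V=np.array(d["view"]);return cv2.projectPoints(np.float64(p).reshape(-1,1,3),cv2.Rodrigues(V[:3,:3])[0],V[:3,3],np.array(d["intrinsics"]),np.array(d["dist"]))[0].reshape(-1,2)
HS=dict(green=((60,70,25),(98,255,200)),blue=((105,120,40),(125,255,255)),orange=((4,140,90),(18,255,255)),yellow=((19,120,60),(32,255,255)))
def blobs(d,c,amin=15,roi=None):
    m=cv2.inRange(cv2.cvtColor(d["frame"],cv2.COLOR_RGB2HSV),*HS[c])
    if roi: k=np.zeros_like(m);x0,y0,x1,y1=roi;k[y0:y1,x0:x1]=255;m&=k
    cs=[q for q in cv2.findContours(m,cv2.RETR_EXTERNAL,cv2.CHAIN_APPROX_NONE)[0] if cv2.contourArea(q)>=amin]
    return sorted(cs,key=lambda q:-cv2.contourArea(q))
def down(yaw):  # tool pointing down, tool y axis at world angle yaw
    y=np.array([np.cos(yaw),np.sin(yaw),0]);z=np.array([0,0,-1.]);return R.from_matrix(np.c_[np.cross(y,z),y,z]).as_quat()
E
python3 - <<'E'
from h import *
t=cam("top");s=cam("side");w=cam("wrist")
for n,d in (("top",t),("side",s)):
  for c in HS:
    for q in blobs(d,c)[:5]:
        print(n,c,cv2.contourArea(q),np.round(cv2.minAreaRect(q)[0],1),np.round(cv2.minAreaRect(q)[1:],1) if 0 else np.round(cv2.boxPoints(cv2.minAreaRect(q))).astype(int).tolist())
g=[q for q in blobs(t,"green")][0].reshape(-1,2)
P=onz(t,g,.2);print("green on z=.2",P[P[:,1].argmin()],P[P[:,1].argmax()])
o=blobs(t,"orange")[0];print("fin",onz(t,[cv2.minAreaRect(o)[0]],.05))
V=np.array(w["view"]);o=get_obs();T=R.from_quat(o["orientation"]).as_matrix()
print("wristcam in tool",T.T@(-V[:3,:3].T@V[:3,3]-o["position"]),np.round(T.T@V[:3,:3].T,3).tolist(),w["intrinsics"][0])
E
```

```text
top green 297.0 [456.1 208.7] [[419, 210], [493, 202], [493, 208], [419, 215]]
top blue 3658.0 [600.4 128.1] [[555, 120], [625, 89], [646, 137], [576, 168]]
top blue 115.5 [181.4 243.1] [[172, 248], [174, 236], [191, 238], [189, 250]]
top blue 115.0 [165.9 239.9] [[156, 244], [158, 233], [176, 236], [174, 247]]
top blue 110.5 [195.8 246. ] [[188, 251], [190, 239], [203, 241], [202, 253]]
top orange 47.5 [368.6 278.2] [[364, 274], [369, 272], [373, 283], [368, 284]]
top yellow 5707.5 [101.5 166.1] [[35, 166], [129, 105], [168, 166], [74, 227]]
top yellow 917.0 [208.3 225.2] [[178, 228], [181, 211], [239, 223], [236, 239]]
top yellow 363.0 [206.9 248.6] [[163, 253], [168, 228], [251, 244], [246, 269]]
side green 84.5 [393.3 108.6] [[384, 121], [399, 95], [402, 97], [388, 123]]
side blue 1321.5 [296.  323.5] [[258, 336], [309, 286], [334, 310], [283, 361]]
side blue 725.0 [378.8  51.4] [[361, 63], [362, 39], [397, 40], [396, 64]]
side orange 152.5 [417.4 215.2] [[411, 223], [414, 206], [424, 208], [421, 225]]
side yellow 5275.5 [125.5 360. ] [[70, 399], [70, 321], [181, 321], [181, 399]]
side yellow 1476.0 [300.3 335.3] [[240, 361], [316, 272], [361, 310], [284, 399]]
side yellow 75.0 [ 45.5 397. ] [[38, 396], [45, 390], [53, 398], [47, 405]]
green on z=.2 [ 0.59300806 -0.35555696  0.2       ] [ 0.58188488 -0.19599689  0.2       ]
fin [[ 0.44352076 -0.10660494  0.05      ]]
wristcam in tool [ 6.81901377e-02  7.83480878e-05 -1.26108159e-01] [[0.0, -0.962, -0.272], [1.0, 0.0, 0.001], [-0.001, -0.272, 0.962]] [334.37856019   0.         322.40828932]
```

```bash
python3 - <<'E'
from h import *
p=get_obs()["position"];bot.servo_line([p[0],p[1],.36],velocity=.3)
bot.reach([.38,-.13,.30],down(np.pi/2))
o=get_obs();print(o["time_s"],o["position"],np.round(o["joint_pos"],2))
d=cam("wrist","w1")
t=cam("top");print(onz(t,blobs(t,"green")[0].reshape(-1,2)[:1],.2))
# predicted layout
print(proj(d,[[.593,-.3556,.2],[.582,-.196,.2],[.4435,-.1066,.05]]))
for q in blobs(d,"orange")+blobs(d,"green")[:2]: print(cv2.contourArea(q),cv2.boxPoints(cv2.minAreaRect(q)).tolist())
E
```

```text
2.6167 [ 0.38008159 -0.13036634  0.29984972] [-0.33 -0.06  2.01 -0.    1.2  -1.9 ]
[[ 0.59746098 -0.33395166  0.2       ]]
[[ 76.3928335  425.07784518]
 [249.07309511 420.10874412]
 [343.00343638 216.148256  ]]
106.5 [[338.20001220703125, 209.6000213623047], [344.79998779296875, 207.40000915527344], [351.0, 226.00001525878906], [344.4000244140625, 228.2000274658203]]
```

View pics/w1.png

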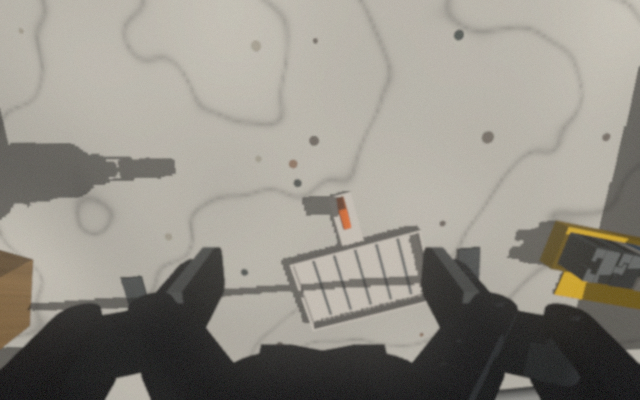

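The wrist view shows the tray corners at (283,262), (416,228) and (312,328), and the fin top at (344,212). Next I measure the rail from above, with the bar running along the image.

```bash
python3 - <<'E'
from h import *
d=cam("wrist")
P=onz(d,[[283,262],[416,228],[312,328]],.018);print("tray corners",P.round(4).tolist())
print("fin top",onz(d,[[341.5,208.5],[347.5,227.1]],.059).round(4).tolist())
bot.reach([.48,-.12,.42],down(0.07))
d=cam("wrist","w2");np.save("w2.npy",d["frame"])
print(get_obs()["time_s"],proj(d,[[.593,-.3556,.2],[.582,-.196,.2],[.565,.05,.2]]).round())
for q in blobs(d,"green")[:2]: print(cv2.contourArea(q),cv2.boxPoints(cv2.minAreaRect(q)).round(1).tolist(), onz(d,cv2.boxPoints(cv2.minAreaRect(q)),.2).round(4).tolist())
E
```

```text
tray corners [[0.5202, -0.1845, 0.018], [0.4714, -0.0089, 0.018], [0.625, -0.1465, 0.018]]
fin top [[0.4311, -0.1092, 0.059], [0.454, -0.1018, 0.059]]
4.225 [[399. 358.]
 [409. 241.]
 [427.  -5.]]
346.5 [[396.5, 356.70001220703125], [401.29998779296875, 269.79998779296875], [407.79998779296875, 270.20001220703125], [402.8999938964844, 357.1000061035156]] [[0.5892, -0.3544, 0.2], [0.5782, -0.2328, 0.2], [0.5857, -0.2328, 0.2], [0.5974, -0.3544, 0.2]]
```

View pics/w2.png

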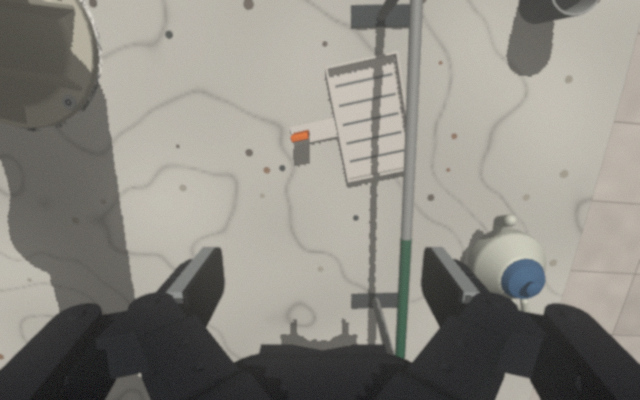

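```bash
python3 - <<'E'
from h import *
d=cam("wrist");f=cv2.GaussianBlur(cv2.cvtColor(d["frame"],cv2.COLOR_RGB2GRAY),(3,3),0).astype(float)
# bar edges in wrist picture: strongest gradients either side of rough line
def mid(f,rc,half=11):
    out=[]
    for r,c in rc:
        c=int(round(c));g=np.gradient(f[r,c-half:c+half+1]);
        print(r,c,f[r,c-half:c+half+1].astype(int).tolist()) if r%60==20 else 0
    return out
mid(f,[(r,416.5-(r-5)*.0425) for r in range(5,350)])
t=cam("top");ft=cv2.cvtColor(t["frame"],cv2.COLOR_RGB2GRAY).astype(float)
for c in (310,340,380,410,440,470):
    r=int(round(228-(c-292)*25/226));print("top",c,r-8,ft[r-8:r+9,c].astype(int).tolist(),t["frame"][r,c])
E
```

```text
20 416 [88, 88, 87, 87, 93, 103, 115, 125, 133, 140, 147, 151, 151, 147, 142, 139, 142, 151, 160, 164, 166, 168, 170]
80 413 [181, 179, 177, 170, 156, 137, 124, 123, 129, 136, 143, 148, 150, 149, 146, 142, 143, 153, 166, 175, 179, 180, 180]
140 411 [192, 192, 189, 180, 159, 135, 124, 126, 132, 139, 145, 148, 149, 146, 143, 143, 150, 161, 170, 174, 175, 175, 175]
200 408 [176, 175, 174, 170, 157, 138, 124, 122, 129, 138, 143, 147, 148, 146, 144, 143, 148, 158, 166, 170, 172, 172, 172]
260 406 [173, 173, 168, 153, 127, 102, 88, 87, 89, 92, 94, 94, 94, 96, 105, 125, 149, 165, 171, 172, 173, 173, 173]
320 403 [177, 177, 173, 160, 135, 105, 87, 82, 84, 87, 89, 89, 89, 93, 109, 136, 160, 173, 177, 178, 179, 179, 179]
top 310 218 [133, 132, 134, 133, 93, 106, 114, 110, 98, 84, 133, 134, 131, 71, 68, 70, 71] [95 99 97]
top 340 215 [132, 94, 109, 135, 95, 107, 113, 107, 95, 88, 147, 145, 147, 128, 73, 61, 60] [91 97 96]
top 380 210 [145, 144, 147, 144, 109, 95, 106, 110, 104, 91, 105, 145, 143, 144, 145, 143, 112] [103 105 103]
top 410 207 [77, 26, 29, 30, 31, 24, 26, 27, 20, 32, 60, 59, 40, 41, 49, 49, 46] [16 21 26]
top 440 204 [120, 124, 123, 121, 121, 120, 123, 123, 125, 123, 125, 127, 128, 126, 126, 128, 128] [126 126 118]
top 470 200 [100, 101, 105, 107, 106, 108, 108, 108, 112, 113, 116, 119, 118, 116, 118, 119, 123] [113 113 107]
```

```bash
python3 - <<'E'
from h import *
d=cam("wrist")
P=onz(d,[[412.9,80],[410.4,140],[407.6,200],[404.7,260],[401.5,320]],.2)
col=d["frame"][225:256,404].astype(int);print((col[:,0]).tolist())
t=cam("top");f=np.load("top0.npy");ft=cv2.cvtColor(f,cv2.COLOR_RGB2GRAY).astype(float)
pts=[]
for c in list(range(340,412,6))+list(range(425,470,6)):
    r=int(round(226-(c-292)*23/226));s=ft[r-7:r+8,c];bg=np.percentile(s,80)
    k=s<bg-15;lab=cv2.connectedComponents(k.astype(np.uint8).reshape(-1,1))[1].ravel()
    l=lab[7] or lab[6] or lab[8]
    if l: i=np.where(lab==l)[0];pts.append((c,r-7+i.mean(),len(i)))
pts=np.array(pts);ok=pts[:,2]<8;pts=pts[ok]
print(pts.tolist())
Q=onz(t,pts[:,:2],.2)
for n,A in (("wrist",P),("top",Q)):
    k=np.polyfit(A[:,1],A[:,0],1);print(n,k,"yaw",-np.arctan(k[0]),"x at y=-.2,0:",np.polyval(k,[-.2,0]),"res",np.round(A[:,0]-np.polyval(k,A[:,1]),4))
g=f[:,:,:].astype(int)
print([f[int(round(226-(c-292)*23/226)),c].tolist() for c in range(414,428)])
q=[b for b in blobs(dict(frame=f),"green")][0].reshape(-1,2);G=onz(t,q,.2);print("green y",G[:,1].min(),G[:,1].max(),"wrist border y",onz(d,[[406,239],[406,241]],.2)[:,1])
E
```

```text
[132, 133, 131, 134, 134, 133, 133, 132, 133, 136, 135, 138, 135, 131, 121, 99, 80, 80, 75, 74, 73, 77, 75, 75, 76, 77, 74, 76, 73, 74, 74]
[[340.0, 221.5, 6.0], [346.0, 220.5, 6.0], [352.0, 220.0, 7.0], [358.0, 219.5, 6.0], [364.0, 219.0, 7.0], [370.0, 218.0, 7.0], [376.0, 217.5, 6.0], [382.0, 217.0, 7.0], [394.0, 215.5, 6.0], [400.0, 215.0, 7.0], [406.0, 214.5, 6.0], [425.0, 212.0, 7.0], [431.0, 212.0, 7.0], [437.0, 211.0, 7.0], [443.0, 210.0, 7.0], [449.0, 210.0, 7.0], [455.0, 209.0, 7.0], [461.0, 209.0, 7.0], [467.0, 208.0, 7.0]]
wrist [-0.09474175  0.55941719] yaw 0.09445980221725694 x at y=-.2,0: [0.57836554 0.55941719] res [-0.  0. -0.  0. -0.]
top [-0.09489171  0.55909217] yaw 0.09460842689062325 x at y=-.2,0: [0.57807052 0.55909217] res [-0.0005  0.0003  0.0001 -0.0002 -0.0004  0.0003  0.0001 -0.0002  0.0003
  0.     -0.0002  0.0008 -0.0005  0.0002  0.001  -0.0004  0.0004 -0.001
 -0.0002]
[[106, 109, 108], [105, 109, 108], [106, 108, 108], [107, 109, 108], [106, 110, 110], [74, 88, 82], [42, 74, 58], [46, 72, 59], [45, 73, 58], [44, 70, 60], [39, 69, 54], [39, 68, 56], [40, 71, 54], [40, 70, 56]]
green y -0.35540401903692465 -0.19772658115182296 wrist border y [-0.19441672 -0.19682423]
```

The two views agree on the rail to 0.3 mm, with yaw 0.0945 and green_mid (0.5854, -0.276). Next is the tray slide.

```bash
cat >> h.py <<'E'
YR=.0945; GM=np.array([.5854,-.276]); RX=np.array([np.cos(YR),np.sin(YR)]); RY=np.array([-np.sin(YR),np.cos(YR)])
def rail(x,y): return GM+RX*x+RY*(y+.110)   # rail frame -> world xy
def st(): 
    o=get_obs();print("t%.1f"%o["time_s"],"p",o["position"].round(4),"w%.4f gf%.1f"%(o["gripper_width"],o["grip_force"]),"F",np.round(o["wrist_force"],1))
E
python3 - <<'E'
from h import *
f=[.441,-.107]
q=down(.275+np.pi/2)
bot.reach([*f,.16],q);hand.move_gripper(.045)
bot.servo_line([*f,.036],q,velocity=.12);st()
hand.move_gripper(0,40);st()
g=rail(-.112,-.110)
bot.servo_line([*g,.036],down(YR+np.pi/2),velocity=.06);st()
hand.move_gripper(.045);st()
bot.servo_line([*g,.16],velocity=.15)
p=g-RX*.06;bot.reach([*p,.30],down(YR+np.pi/2));st()
d=cam("wrist","w3")
for q in blobs(d,"orange"): print(cv2.boxPoints(cv2.minAreaRect(q)).round(1).tolist())
T=np.array([[-.055,-.2],[-.055,-.02],[.055,-.2],[.055,-.02]])
print(proj(d,[[*rail(*a),.018] for a in T]).round(1).tolist())
E
```

```text
t7.6 p [ 0.4414 -0.1071  0.0365] w0.0447 gf0.0 F [ 0.  -0.  -0.6]
t8.0 p [ 0.4412 -0.107   0.0364] w0.0096 gf39.8 F [-2.   2.3  5.6]
t11.2 p [ 0.4739 -0.286   0.0364] w0.0093 gf40.9 F [-0.7  4.8  6.6]
t11.7 p [ 0.4738 -0.2866  0.0359] w0.0453 gf0.0 F [ 0.5  0.6 -0.3]
t13.3 p [ 0.4139 -0.2921  0.2994] w0.0451 gf0.0 F [ 0.6 -0.1 -1.2]
[[320.0, 208.0], [326.0, 208.0], [326.0, 227.0], [320.0, 227.0]]
[[254.9, 246.6], [390.6, 246.6], [259.4, 317.7], [386.1, 317.7]]
```

View pics/w3.png

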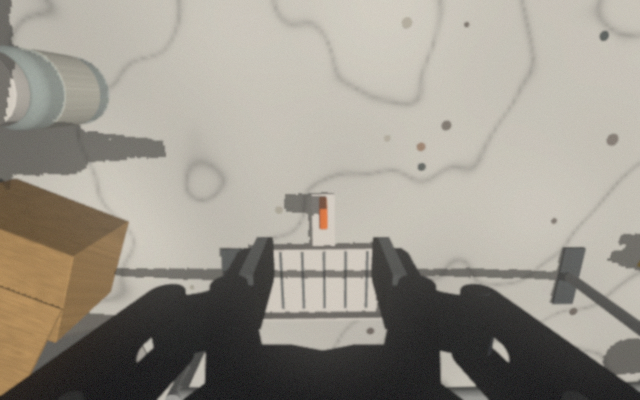

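The tray's near edge is level at row 246 and the fin is at column 323, both as predicted (246.6 and 322.8), so it is centred and square. Next is the caddy.

```bash
python3 - <<'E'
from h import *
t=cam("top")
B=[q for q in blobs(t,"blue") if q[:,0,0].max()<260]
c=np.array([cv2.minAreaRect(q)[0] for q in B]);P=onz(t,c,.15);print(P.round(4).tolist())
m=P[:,:2].mean(0)
bot.reach([m[0],m[1]-.10,.40],down(-.17));st()
d=cam("wrist","w4");np.save("w4.npy",d["frame"])
for q in blobs(d,"blue"): print(cv2.contourArea(q),cv2.boxPoints(cv2.minAreaRect(q)).round(1).tolist())
E
```

```text
[[0.5223, 0.3074, 0.15], [0.5292, 0.3419, 0.15], [0.516, 0.2759, 0.15]]
t15.8 p [0.5226 0.208  0.3997] w0.0452 gf0.0 F [-0.2  0.1 -0.1]
376.0 [[297.70001220703125, 13.300000190734863], [319.70001220703125, 12.100000381469727], [321.20001220703125, 38.900001525878906], [299.1000061035156, 40.099998474121094]]
357.0 [[297.0, 51.0], [320.0, 51.0], [320.0, 72.0], [297.0, 72.0]]
225.5 [[298.0, 87.0], [313.0, 87.0], [313.0, 103.0], [298.0, 103.0]]
16.5 [[315.0, 98.0], [319.0, 98.0], [319.0, 103.0], [315.0, 103.0]]
```

View pics/w4.png

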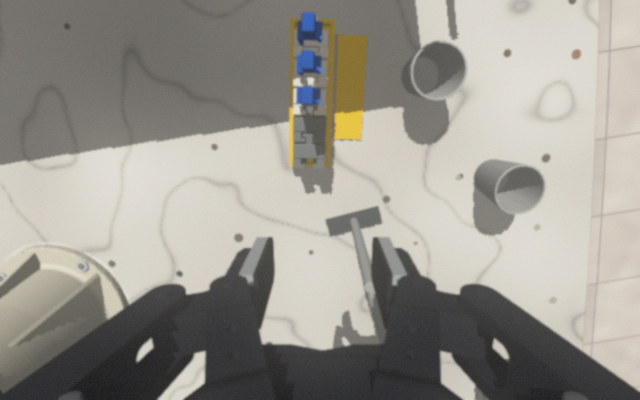

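```bash
python3 - <<'E'
from h import *
bot.reach([.52,.26,.33],down(-.17));st()
d=cam("wrist","w5");f=d["frame"]
y,x=20,220
cv2.imwrite("pics/w5c.png",cv2.resize(f[0:240,200:440,::-1],None,fx=2.5,fy=2.5,interpolation=cv2.INTER_CUBIC))
for q in blobs(d,"blue",5): print(cv2.contourArea(q),cv2.boxPoints(cv2.minAreaRect(q)).round(1).tolist())
E
```

```text
t16.3 p [0.5198 0.2599 0.3295] w0.0452 gf0.0 F [0.  0.4 0.8]
485.0 [[307.0, 57.0], [332.0, 57.0], [332.0, 82.0], [307.0, 82.0]]
434.5 [[305.0, 101.0], [331.0, 101.0], [331.0, 121.0], [305.0, 121.0]]
391.5 [[305.0, 161.0], [305.0, 134.0], [324.0, 134.0], [324.0, 161.0]]
15.5 [[326.0, 150.0], [330.0, 150.0], [330.0, 155.0], [326.0, 155.0]]
```

View pics/w5c.png

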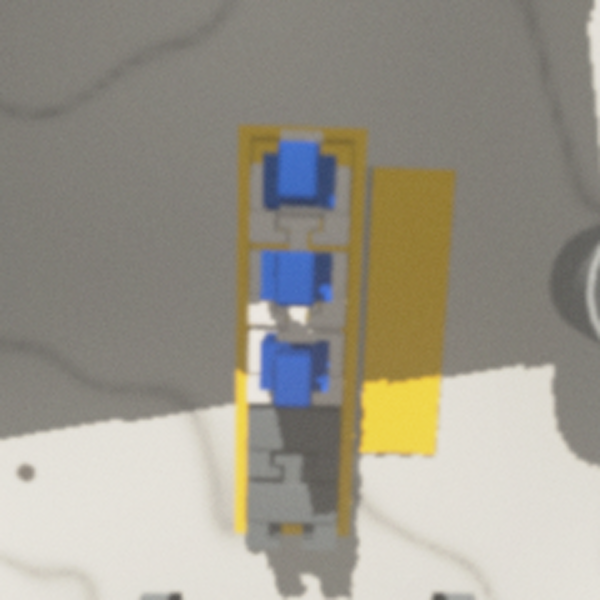

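The crop shows three cassette tab tops at about (298.5,167), (294,278) and (292.5,379), with the grey blocks below them at (-y). The flap lies to the right (+x).

```bash
python3 - <<'E'
from h import *
d=cam("wrist")
f=d["frame"].astype(int)
for r in (64,70,104,111,118,144,152,158): print(r,f[r,300:338,2].tolist())
c=lambda a:np.array(a)/2.5+[200,0]-.3
P=onz(d,c([[298.5,167],[294,278],[292.5,379]]),.156);print(P.round(4).tolist(),np.linalg.norm(np.diff(P,axis=0),axis=1))
print("caddy corners z=.026 left top, left bottom, right top",onz(d,c([[238,127],[235,532],[366,130]]),.026).round(4).tolist())
v=P[0]-P[2];print("yaw",np.arctan2(-v[0],v[1]))
E
```

```text
64 [64, 66, 72, 79, 100, 113, 111, 113, 114, 129, 161, 183, 197, 198, 196, 195, 195, 194, 195, 196, 195, 194, 195, 189, 175, 150, 123, 112, 113, 111, 112, 108, 100, 85, 68, 58, 59, 61]
70 [130, 133, 133, 129, 119, 113, 112, 113, 115, 135, 166, 185, 195, 197, 193, 195, 196, 193, 194, 192, 191, 193, 191, 186, 170, 144, 123, 111, 109, 110, 112, 115, 117, 128, 130, 134, 134, 130]
104 [127, 135, 144, 165, 184, 192, 191, 189, 180, 174, 180, 193, 196, 195, 197, 197, 197, 197, 199, 192, 193, 195, 187, 172, 149, 124, 113, 111, 111, 114, 112, 120, 127, 133, 131, 134, 124, 112]
111 [128, 132, 143, 161, 184, 191, 194, 189, 184, 178, 180, 190, 195, 196, 193, 193, 193, 192, 193, 192, 192, 192, 183, 167, 140, 121, 113, 110, 113, 115, 115, 121, 126, 131, 130, 129, 121, 101]
118 [126, 131, 142, 170, 188, 192, 190, 186, 178, 178, 183, 188, 188, 192, 192, 190, 189, 188, 189, 188, 189, 187, 182, 156, 130, 115, 115, 127, 160, 206, 209, 181, 141, 126, 127, 125, 112, 86]
144 [220, 220, 215, 202, 192, 191, 191, 183, 176, 182, 194, 196, 197, 196, 198, 196, 198, 198, 197, 199, 198, 193, 174, 145, 124, 113, 110, 110, 115, 121, 126, 130, 131, 130, 129, 115, 90, 72]
152 [222, 221, 214, 200, 194, 191, 190, 178, 170, 181, 188, 195, 190, 192, 192, 192, 190, 193, 191, 191, 190, 182, 161, 134, 130, 155, 181, 196, 201, 186, 156, 135, 129, 131, 126, 115, 92, 72]
158 [223, 225, 223, 224, 222, 212, 180, 153, 155, 176, 185, 191, 190, 188, 189, 188, 191, 189, 189, 190, 186, 175, 155, 134, 125, 126, 130, 130, 131, 133, 131, 129, 129, 131, 126, 113, 86, 67]
[[0.5336, 0.3548, 0.156], [0.5258, 0.3189, 0.156], [0.5191, 0.284, 0.156]] [0.03676057 0.03551572]
caddy corners z=.026 left top, left bottom, right top [[0.509, 0.3896, 0.026], [0.4684, 0.1885, 0.026], [0.5694, 0.3779, 0.026]]
yaw -0.20204111598796404
```

```bash
python3 - <<'E'
from h import *
d=cam("wrist");f=d["frame"].astype(int)
print(list(zip(range(50,170),f[50:170,316,2].tolist(),f[50:170,316,0].tolist())))
P=onz(d,[[317.3,66.2],[316.5,110.8],[315.4,151]],.156);print(P.round(4).tolist(),np.linalg.norm(np.diff(P,axis=0),axis=1))
E
```

```text
[(50, 114, 139), (51, 99, 145), (52, 101, 146), (53, 125, 148), (54, 132, 144), (55, 134, 139), (56, 146, 125), (57, 171, 100), (58, 192, 78), (59, 198, 66), (60, 197, 68), (61, 196, 65), (62, 195, 65), (63, 197, 69), (64, 196, 68), (65, 197, 68), (66, 195, 64), (67, 198, 68), (68, 193, 65), (69, 195, 65), (70, 197, 70), (71, 190, 63), (72, 194, 67), (73, 192, 64), (74, 190, 63), (75, 193, 67), (76, 191, 65), (77, 184, 66), (78, 166, 61), (79, 134, 57), (80, 108, 54), (81, 97, 59), (82, 103, 83), (83, 114, 113), (84, 114, 123), (85, 113, 120), (86, 110, 121), (87, 120, 130), (88, 128, 136), (89, 129, 141), (90, 132, 143), (91, 130, 141), (92, 131, 142), (93, 130, 140), (94, 130, 142), (95, 131, 142), (96, 129, 139), (97, 131, 143), (98, 129, 140), (99, 133, 136), (100, 153, 118), (101, 184, 92), (102, 196, 70), (103, 197, 67), (104, 195, 67), (105, 195, 69), (106, 193, 68), (107, 191, 64), (108, 196, 69), (109, 192, 68), (110, 191, 67), (111, 192, 68), (112, 191, 68), (113, 191, 69), (114, 192, 69), (115, 190, 71), (116, 190, 66), (117, 189, 68), (118, 192, 72), (119, 187, 64), (120,
[... 203 characters left out ...]
130, 141), (133, 132, 142), (134, 129, 141), (135, 132, 142), (136, 123, 127), (137, 114, 99), (138, 107, 75), (139, 123, 68), (140, 145, 66), (141, 164, 69), (142, 177, 70), (143, 195, 76), (144, 197, 78), (145, 197, 78), (146, 194, 75), (147, 193, 75), (148, 193, 77), (149, 194, 77), (150, 192, 75), (151, 191, 77), (152, 191, 78), (153, 190, 78), (154, 189, 77), (155, 192, 79), (156, 192, 78), (157, 189, 77), (158, 188, 78), (159, 187, 76), (160, 186, 78), (161, 172, 77), (162, 139, 80), (163, 104, 87), (164, 90, 92), (165, 91, 96), (166, 89, 97), (167, 91, 97), (168, 87, 95), (169, 90, 97)]
[[0.5328, 0.3554, 0.156], [0.5257, 0.3191, 0.156], [0.5185, 0.2844, 0.156]] [0.0369778  0.03542034]
```

```bash
cat >> h.py <<'E'
YC=-.20; TABS={1:[.5328,.3543],2:[.5256,.3190],3:[.5184,.2837]}
def pick(i,top):
    c=TABS[i];q=down(YC);hand.move_gripper(.05)
    bot.reach([*c,.25],q);bot.servo_line([*c,.138],q,velocity=.12);hand.move_gripper(0,50);st()
    bot.servo_line([*c,.16],velocity=.04);bot.servo_line([*c,top],velocity=.12);st()
def toRail(y,z0=.257):
    q=down(YR)
    bot.servo_line([*rail(-.085,.30),z0],q,velocity=.2)
    bot.servo_line([*rail(-.085,y),z0],q,velocity=.2);st()
E
python3 - <<'E'
from h import *
pick(3,.257)
s=cam("side","s1")
toRail(.02)
d=cam("wrist","w6")
s=cam("side","s2")
cv2.imwrite("pics/c1.png",np.vstack([cv2.imread("pics/s1.png")[130:400,200:600],cv2.imread("pics/s2.png")[130:400,200:600]]))
E
```

```text
t18.6 p [0.5187 0.284  0.1386] w0.0134 gf49.5 F [-0.8 -0.6  4.9]
t20.2 p [0.5179 0.2835 0.2562] w0.0130 gf48.7 F [-0.9  0.1 -1.1]
t22.8 p [ 0.4884 -0.1538  0.257 ] w0.0133 gf48.6 F [-0.1  0.7 -2.8]
```

View pics/c1.png

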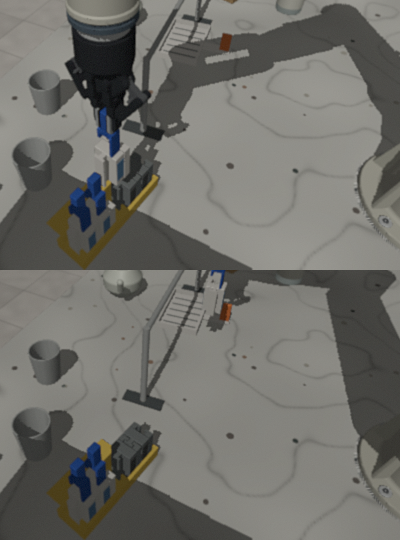

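View pics/w6.png

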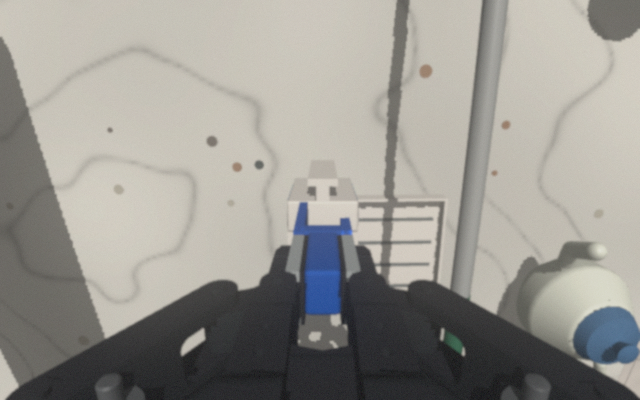

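The grey blocks stayed in place. The cassette is held upright at (322,270) on the robot's side of the bar (column 480). Next I hook it.

```bash
cat >> h.py <<'E'
def hook(y):
    q=down(YR);bot.servo_line([*rail(-.085,y),.254],q,velocity=.1)
    bot.servo_line([*rail(0,y),.254],q,velocity=.08);st();F0=get_obs()["wrist_force"]
    bot.servo_line([*rail(0,y),.238],q,velocity=.05)
    z=.238
    while z>.2315:
        z-=.001;bot.servo_line([*rail(0,y),z],q,velocity=.03)
        if get_obs()["wrist_force"][2]-F0[2]>1.5: break
    st();hand.move_gripper(.04);bot.dwell(.2)
    bot.servo_line([*rail(0,y),.30],q,velocity=.12);st()
E
python3 - <<'E'
from h import *
hook(.02)
bot.servo_line([*rail(-.1,.10),.32],down(YR),velocity=.2)
d=cam("wrist","w7");s=cam("side","s3")
cv2.imwrite("pics/c2.png",np.vstack([cv2.imread("pics/w7.png")[:,120:],cv2.resize(cv2.imread("pics/s3.png")[60:260,320:450],None,fx=3,fy=3)[:200*3,:520] if 0 else cv2.resize(cv2.imread("pics/s3.png")[100:180,320:450],(520,200))]))
E
```

```text
t24.4 p [ 0.5727 -0.1466  0.254 ] w0.0132 gf48.6 F [-0.2  0.3 -1.3]
t25.6 p [ 0.5733 -0.1466  0.2355] w0.0133 gf49.4 F [-0.8  0.   4.4]
t26.9 p [ 0.5728 -0.1465  0.2995] w0.0401 gf0.0 F [ 0.4  0.1 -0.4]
```

View pics/c2.png

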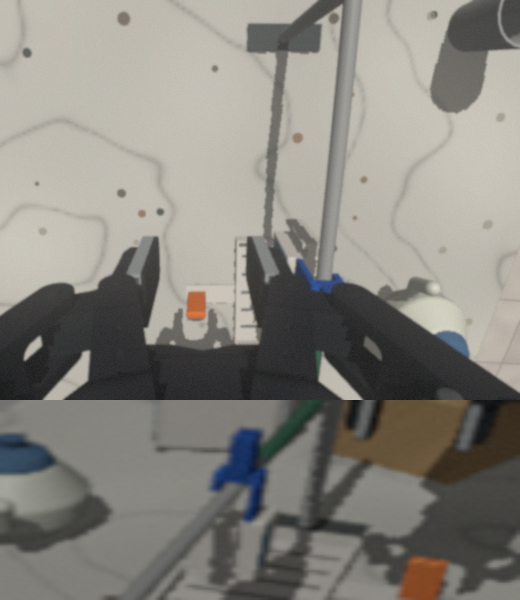

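The first cassette hangs on the bar. Now the other two.

```bash
python3 - <<'E'
from h import *
for i,y in ((2,.085),(1,.15)):
    pick(i,.257)
    if get_obs()["gripper_width"]<.01: print("lost");break
    toRail(y);hook(y)
bot.servo_line([*rail(-.12,.05),.40],down(YR),velocity=.2);st()
d=cam("wrist","w8");s=cam("side","s4")
cv2.imwrite("pics/c3.png",np.vstack([cv2.imread("pics/w8.png")[:290,60:580],cv2.imread("pics/s4.png")[90:400,120:640]]))
E
```

```text
t31.0 p [0.5259 0.3193 0.1387] w0.0130 gf49.5 F [-0.4 -0.1  4.8]
t32.7 p [0.5252 0.3187 0.2561] w0.0135 gf48.6 F [ 0.2 -0.5 -0.1]
t35.1 p [ 0.4822 -0.0892  0.2569] w0.0134 gf48.7 F [-0.2 -0.1 -1.2]
t36.6 p [ 0.5665 -0.0819  0.254 ] w0.0133 gf48.7 F [ 0.3  0.3 -0.7]
t37.8 p [ 0.5672 -0.0819  0.2355] w0.0134 gf49.4 F [-2.2  0.7  4.3]
t39.0 p [ 0.5666 -0.0818  0.2994] w0.0402 gf0.0 F [ 0.7 -0.1  0.7]
t42.4 p [0.533  0.3546 0.1387] w0.0132 gf49.6 F [-1.3  0.5  4.7]
t44.1 p [0.5324 0.354  0.2561] w0.0133 gf48.7 F [-0.1  0.4 -2. ]
t46.3 p [ 0.4762 -0.0245  0.2569] w0.0136 gf48.6 F [-0.8  0.5 -1.4]
t47.8 p [ 0.5604 -0.0172  0.254 ] w0.0131 gf48.6 F [ 0.5  0.1 -0.6]
t49.0 p [ 0.561  -0.0172  0.2355] w0.0134 gf49.4 F [-1.3  0.2  4.3]
t50.3 p [ 0.5605 -0.0172  0.2995] w0.0401 gf0.0 F [-0.2 -0.7 -1.1]
t51.4 p [ 0.4509 -0.1277  0.3993] w0.0400 gf0.0 F [-0.1  0.4 -0.3]
```

View pics/c3.png

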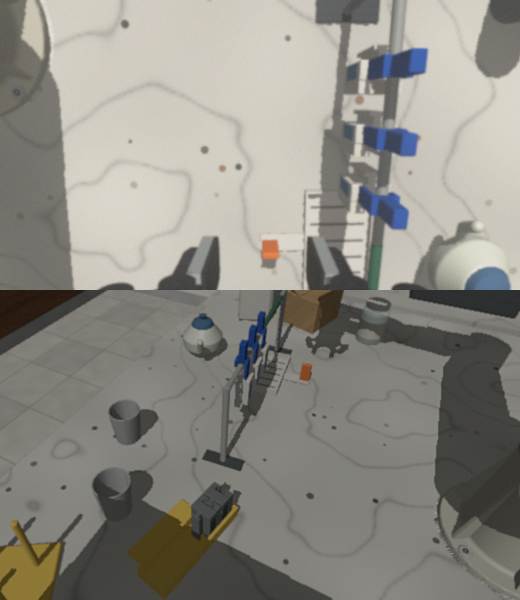

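All three hang on bare steel, and the grey blocks and cups are untouched. Now I slide them into the green, nearest one first.

```bash
python3 - <<'E'
from h import *
q=down(YR)
for a,b in ((.02,-.162),(.085,-.110),(.15,-.058)):
    hand.move_gripper(.05)
    bot.reach([*rail(0,a),.31],q);bot.servo_line([*rail(0,a),.2365],q,velocity=.1)
    hand.move_gripper(0,40);st()
    bot.servo_line([*rail(0,b),.2365],q,velocity=.06);st()
    hand.move_gripper(.045);bot.dwell(.2);bot.servo_line([*rail(0,b),.31],q,velocity=.12);st()
bot.servo_line([*rail(-.12,.0),.42],q,velocity=.2);st()
d=cam("wrist","w9")
bot.reach([.30,.25,.40],down(.2))
s=cam("side","s5");t=cam("top","t5")
S=cv2.resize(cv2.imread("pics/s5.png")[80:180,360:460],(300,300));T=cv2.resize(cv2.imread("pics/t5.png")[185:305,400:520],(300,300))
cv2.imwrite("pics/c4.png",np.vstack([cv2.resize(cv2.imread("pics/w9.png")[:290],(600,272)),np.hstack([S,T])]))
for q in blobs(t,"orange"): print("fin top",onz(t,[cv2.minAreaRect(q)[0]],.045),"want",rail(-.112,-.11))
E
```

```text
t53.7 p [ 0.5735 -0.1467  0.2371] w0.0133 gf41.3 F [0.6 0.9 4. ]
t56.8 p [ 0.5905 -0.327   0.237 ] w0.0133 gf41.8 F [-0.4  4.8  6. ]
t58.2 p [ 0.5899 -0.3276  0.3093] w0.0452 gf0.0 F [-0.7  0.1 -0.3]
t60.7 p [ 0.5674 -0.0819  0.2371] w0.0136 gf41.3 F [-0.3  0.7  3.4]
t64.1 p [ 0.5857 -0.2752  0.2371] w0.0136 gf41.7 F [-0.4  4.2  7.5]
t65.5 p [ 0.585  -0.2758  0.3093] w0.0450 gf0.0 F [-0.2  0.3 -0.4]
t68.0 p [ 0.5612 -0.0171  0.2371] w0.0131 gf41.3 F [-0.5  0.4  4.9]
t71.6 p [ 0.5808 -0.2235  0.2371] w0.0130 gf41.8 F [-0.   4.5  6.2]
t73.0 p [ 0.5801 -0.2241  0.3093] w0.0451 gf0.0 F [-0.7 -0.3 -0.3]
t74.0 p [ 0.4558 -0.1779  0.4191] w0.0450 gf0.0 F [-0.7  0.5  0.2]
fin top [[ 0.4784659  -0.28577999  0.045     ]] want [ 0.47389972 -0.28656825]
```

View pics/c4.png

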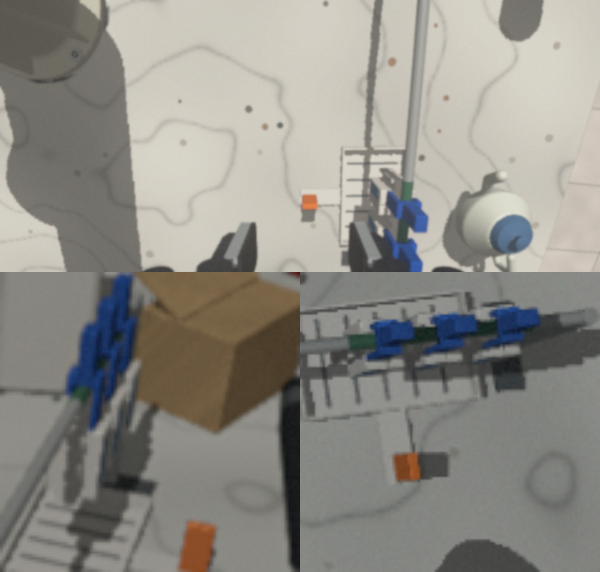

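All three hang separately in the green. I'm repeating the earlier near view of the tray, to check whether it was knocked.

```bash
python3 - <<'E'
from h import *
p=rail(-.172,-.110);bot.reach([*p,.30],down(YR+np.pi/2));hand.move_gripper(.085);st()
d=cam("wrist","w10")
for q in blobs(d,"orange"): print(cv2.boxPoints(cv2.minAreaRect(q)).round(1).tolist())
T=np.array([[-.055,-.2],[-.055,-.02],[.055,-.2],[.055,-.02]])
print(proj(d,[[*rail(*a),.018] for a in T]).round(1).tolist())
E
```

```text
t78.7 p [ 0.4142 -0.2921  0.3   ] w0.0848 gf0.0 F [-0.4  0.1 -0.3]
[[320.0, 208.0], [326.0, 208.0], [326.0, 227.0], [320.0, 227.0]]
[[255.0, 246.1], [390.5, 246.2], [259.5, 317.1], [386.0, 317.2]]
```

View pics/w10.png

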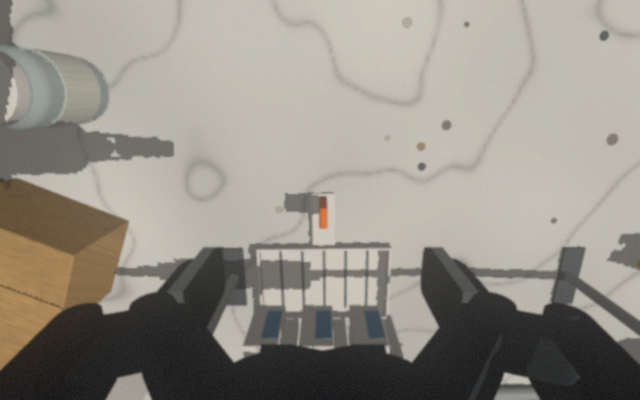

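```bash
python3 - <<'E'
from h import *
d=cam("wrist");f=cv2.cvtColor(d["frame"],cv2.COLOR_RGB2GRAY).astype(int)
print("rows238-256 c270",f[238:256,270].tolist(),"c370",f[238:256,370].tolist())
for r in (252,275,295): print(r,"L244-266",f[r,244:266].tolist(),"R380-400",f[r,380:400].tolist())
print("arm r236 300-345",f[236,300:345].tolist())
print("fin r200",f[200,312:336].tolist())
W=lambda x,y,z:proj(d,[[*rail(x,y),z]])[0].round(1).tolist()
print("want edge z.018 mid",W(-.055,-.15,.018),"z0",W(-.055,-.15,0),"sides at z.018 x=-.03",W(-.03,-.2,.018),W(-.03,-.02,.018),"z0",W(-.03,-.2,0),W(-.03,-.02,0))
print("fin top corners",[W(x,y,.059) for x in(-.125,-.099) for y in (-.115,-.105)])
E
```

```text
rows238-256 c270 [165, 164, 167, 173, 172, 158, 126, 106, 105, 106, 120, 152, 183, 197, 197, 199, 198, 196] c370 [188, 190, 184, 172, 142, 119, 107, 109, 111, 130, 161, 185, 197, 196, 195, 196, 197, 198]
252 L244-266 [167, 179, 179, 166, 143, 119, 111, 104, 104, 103, 107, 119, 155, 179, 184, 179, 181, 191, 195, 194, 198, 196] R380-400 [116, 117, 118, 118, 120, 118, 116, 119, 137, 167, 187, 191, 188, 187, 189, 188, 186, 188, 186, 185]
275 L244-266 [74, 92, 101, 103, 105, 103, 101, 105, 104, 106, 105, 105, 103, 101, 111, 106, 102, 98, 102, 107, 110, 113] R380-400 [116, 114, 115, 114, 114, 111, 110, 124, 146, 152, 147, 131, 124, 122, 124, 124, 125, 126, 135, 146]
295 L244-266 [87, 101, 127, 157, 175, 181, 178, 166, 141, 113, 102, 102, 105, 106, 112, 127, 147, 156, 162, 171, 184, 192] R380-400 [116, 116, 115, 113, 113, 115, 134, 163, 183, 184, 177, 173, 170, 171, 170, 170, 169, 172, 170, 170]
arm r236 300-345 [187, 186, 184, 186, 188, 186, 185, 181, 171, 155, 131, 125, 154, 182, 198, 199, 200, 200, 198, 200, 197, 198, 199, 196, 198, 198, 200, 197, 197, 197, 201, 201, 198, 201, 198, 191, 187, 190, 188, 186, 188, 188, 188, 190, 191]
fin r200 [117, 117, 117, 120, 119, 117, 109, 101, 91, 90, 87, 87, 89, 104, 135, 174, 193, 198, 198, 199, 197, 198, 194, 188]
want edge z.018 mid [292.7, 246.2] z0 [293.8, 240.7] sides at z.018 x=-.03 [256.1, 263.1] [389.5, 263.2] z0 [258.6, 257.2] [387.1, 257.2]
fin top corners [[318.5, 205.2], [327.2, 205.2], [318.6, 226.4], [327.1, 226.4]]
```

The tray was not knocked. Its near wall reads about 3 mm too far from the robot and 0.015 rad over-rotated, so I make one small trim with the fin.

```bash
python3 - <<'E'
from h import *
g=rail(-.112,-.110);q=down(YR+np.pi/2)
hand.move_gripper(.045);bot.reach([*g,.16],q);bot.servo_line([*g,.036],q,velocity=.1);hand.move_gripper(0,40);st()
bot.servo_line([*(g-RX*.003-RY*.001),.036],down(YR-.015+np.pi/2),velocity=.03);bot.dwell(.3)
hand.move_gripper(.045);p=get_obs()["position"];bot.servo_line([p[0],p[1],.16],velocity=.1)
bot.reach([*rail(-.172,-.110),.30],q);hand.move_gripper(.085);bot.dwell(1);st()
d=cam("wrist");f=cv2.cvtColor(d["frame"],cv2.COLOR_RGB2GRAY).astype(int)
print("rows238-256 c270",f[236:254,270].tolist(),"c370",f[236:254,370].tolist())
print("R",f[295,380:400].tolist());print("arm",f[236,305:341].tolist())
t=cam("top")
bot.reach([.30,.25,.40],down(.2));s=cam("side","s6");t=cam("top","t6")
S=cv2.resize(cv2.imread("pics/s6.png")[80:240,360:460],(300,480));T=cv2.resize(cv2.imread("pics/t6.png")[100:305,160:520],(500,285))
c=np.zeros((480,800,3),np.uint8);c[:,:300]=S;c[:285,300:]=T;cv2.imwrite("pics/c5.png",c);st()
E
```

```text
t81.7 p [ 0.4741 -0.2866  0.0364] w0.0094 gf39.0 F [-1.2  1.7  4. ]
t86.2 p [ 0.4141 -0.2922  0.3   ] w0.0849 gf0.0 F [-0.3 -0.  -0.2]
rows238-256 c270 [173, 166, 159, 143, 119, 108, 104, 106, 108, 121, 156, 184, 195, 195, 201, 199, 197, 196] c370 [187, 189, 189, 189, 186, 169, 130, 113, 108, 108, 123, 159, 186, 199, 200, 198, 200, 199]
R [111, 108, 124, 155, 182, 190, 183, 180, 176, 176, 176, 175, 171, 171, 168, 169, 170, 171, 169, 170]
arm [170, 137, 118, 117, 131, 161, 186, 197, 199, 198, 199, 199, 197, 199, 201, 199, 201, 200, 200, 197, 198, 199, 199, 201, 200, 199, 198, 194, 190, 190, 189, 187, 189, 189, 190, 188]
t88.8 p [0.3002 0.2497 0.3999] w0.0851 gf0.0 F [-0.4 -0.5  0.8]
```

View pics/c5.png

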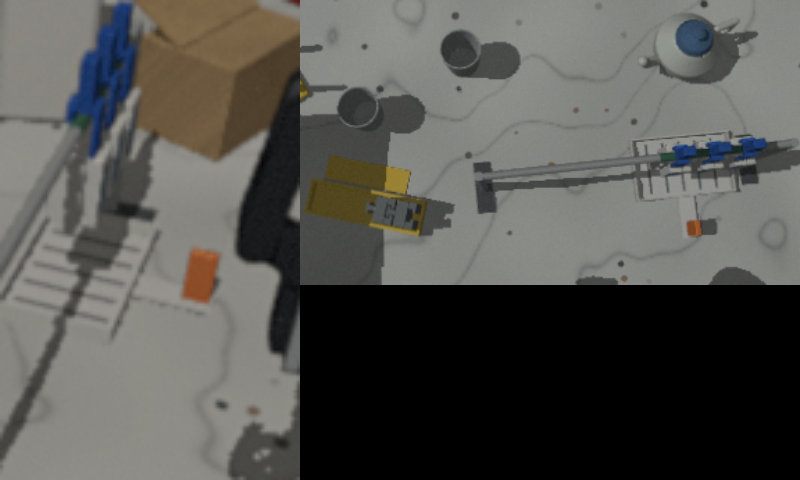

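The x position is now exact, but the tray has over-turned by about -0.018 rad and sits a few mm to -y. One more nudge.

```bash
python3 - <<'E'
from h import *
g=rail(-.115,-.112);q=down(YR+np.pi/2)
hand.move_gripper(.045);bot.reach([*g,.16],down(YR-.018+np.pi/2));bot.servo_line([*g,.036],velocity=.1);hand.move_gripper(0,40);st()
bot.servo_line([*(g+RY*.003),.036],down(YR-.003+np.pi/2),velocity=.02);bot.dwell(.3)
hand.move_gripper(.045);p=get_obs()["position"];bot.servo_line([p[0],p[1],.16],velocity=.1)
bot.reach([*rail(-.172,-.110),.30],q);hand.move_gripper(.085);bot.dwell(1);st()
d=cam("wrist");f=cv2.cvtColor(d["frame"],cv2.COLOR_RGB2GRAY).astype(int)
print("rows236- c270",f[236:254,270].tolist(),"c370",f[236:254,370].tolist())
print("R",f[295,380:400].tolist());print("arm",f[236,305:341].tolist())
E
```

```text
t93.3 p [ 0.4713 -0.2889  0.0364] w0.0094 gf40.8 F [0.1 0.9 5.5]
t97.9 p [ 0.4142 -0.2922  0.3   ] w0.0852 gf0.0 F [-0.6  0.1  0. ]
rows236- c270 [172, 169, 164, 160, 158, 142, 119, 107, 105, 114, 136, 170, 191, 196, 198, 196, 198, 199] c370 [190, 189, 189, 187, 185, 168, 134, 111, 108, 112, 132, 166, 188, 197, 199, 198, 196, 197]
R [114, 114, 109, 110, 119, 148, 179, 187, 183, 178, 177, 175, 170, 169, 169, 169, 169, 170, 172, 169]
arm [187, 184, 168, 138, 114, 119, 138, 173, 191, 199, 198, 198, 198, 198, 199, 198, 199, 199, 200, 199, 200, 197, 200, 198, 200, 199, 200, 199, 198, 194, 190, 190, 188, 188, 190, 190]
```

The tray is now square (241.8 and 241.9 px) and within about 2 mm. Nothing touches the robot, so I hand in.

```bash
python3 - <<'E'
from h import *
t=cam("top");print(len(blobs(t,"blue",40)));print(hand_in())
E
```

```text
4
the job is handed in; nothing more can be done
None
```

The job is handed in at about 98 s: all three cassettes hang free in the green stretch, the tray lies square beneath it to within about 2 mm by my last wrist-camera check, and the grey blocks and cups were not moved.

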